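# Find the free flap of the sample drop box and push it open

## Robot

A 6-joint arm with a two-finger parallel gripper is mounted at the origin on a cart in front of the work surface, level with it; the furniture and walls round the work are solid. World frame = base frame: x ahead of the robot, y to its left, z up, the work surface at z = 0. Lengths are in m, angles in rad, forces in N, time in s.
With the tool pointing down it reaches from about 0.275 to 0.75 m from the base axis. Payload 10.2 kg.
Tool frame: the origin (TCP) lies midway between the tips of the shut fingers; the grasp point (between the pads) lies 19 mm behind it; z points along the fingers, y is the direction in which the jaws open and shut (so a half turn about z gives the same grasp; the last joint's range is limited). The gripper opens to 85 mm and grips with 20 to 120 N. Pads are 22 mm wide; open, the fingers measure 114 mm over their backs; the gripper's body (76 mm by 85 mm) begins 54 mm behind the grasp point. The pads swing forward as they close: fully open they stand 13 mm farther back than shut.
Start: joints at [-1.446, 0.313, 1.498, -0, 1.331, -0.223], TCP at [0.179, -0.494, 0.231] pointing down, gripper open.
Joint ranges: [-2.94, 2.94], [-0.97, 2.17], [0.19, 2.56], [-1.23, 4.37], [0.02, 3.11], [-2.88, 2.88]. Speed limits (rad/s): [2.39, 2.39, 3.01, 3.14, 3.14, 3.14].

## Interface

Orientations are given as a unit quaternion [w, x, y, z].
In Python, from cell import r gives the robot as it stands. The module is installed in compiled form; this text tells all that it offers. Calls block until the motion is done:
- r.goto(position, orientation): joint-space move of the TCP to a pose.
- r.servo_line(position, frame=None, feed=0.15, force_limit=None): straight line of the TCP; frame=None keeps the orientation; feed is the mean speed in m/s. With force_limit (N) it stops when the force on the tool has changed by that much, and returns True; else False.
- r.movej(angles): joint-space move.
- r.gripper_to(opening, strength=None): finger opening in m; strength is the grip in N (None keeps the last); returns when the fingers have stopped.
- r.dwell(seconds).
- r.solve_ik(position, orientation): joint angles nearest the present ones, or None.
- r.get_obs(): the state.
- r.grab_frame(name): name is "side" or "top" or "wrist"; returns a dict with "img" (480x640x3 uint8, blue, green, red), "z_map" (480x640 float32, m along the optical axis (not along the pixel's ray), 0 where there is no reading), "vfov" (degrees; the focal length in pixels is half the picture's height over the tangent of half this angle, whatever the lens; pixels are square), "cx", "cy" (the principal point, pixels), "k1" (the pictures are not rectified: a ray, as slopes to the right and down, at radius r is drawn at 1 + k1 r^2 times it, then the intrinsics apply), "xyz" and "orientation" of the camera in the world; the wrist camera has in their place "T_tool_cam" (4x4, takes a point from camera to tool coordinates, whose origin is the TCP and whose axes are the flange's). Camera axes: x right, y down, z forward; pixel columns grow to the right and rows downward; lengths in m; the calibration is good to about 2 mm. A picture is of the moment at which its call begins: read the wrist's pose just before it.
A pose or a line that the arm cannot do raises r.Unreachable and nothing moves.
- r.close_job(): hands the job in, once; it reports no verdict.
The state is a dict: "time_s": time; "joints": joint angles; "joint_vel": joint speeds; "effort": joint torques, N m; "position": TCP position; "ee_rot": TCP orientation; "force": force on the tool from outside, world axes, zero at the start; "moment": the same for the moment, N m; "width": finger opening in m.
Only numpy, scipy, OpenCV 4.12 (cv2) and the standard library are available. Lean on these libraries where they do the work, as an engineer would, in place of code of your own. Each camera call takes 0.05 s, during which the arm holds its last target. There are 200 camera calls.

## Task

Three of the four compartments of the white sample drop box are full and block their blue flaps from below. With the fingertips, press the flaps on their black dots, without forcing them, until you find the one that rocks, push that flap right down until it stands fully open, and leave it so. Grasp nothing, and leave the conical flask behind the box and the vial beside it where they stand.

Things in the scene. Friction and masses are not known exactly. Their poses are not given: they have to be found in the camera images.
- drop_box: White box fixed to the bench, 158 (x) x 134 (y) x 85 mm high. Origin: centre of its underside; x points from its front (two card holders) to its back, y left, z up. Four openings, 70 (x) x 58 mm (y), centred at x +-38, y +-32 mm, flaps flush with the top. Blocks stand right below three flaps, which ones is not visible from outside; under the fourth is only a pad 71 mm below the top.
- flap1_dot (a point): Centre of the black 16 mm dot on top of the near left blue flap (seen from the box's front), 85 mm above the bench when shut: the place to press. The flap is 66 mm long (box's x), 54 wide, 4 thick. Its level axle, along the box's y, lies 34 mm from the dot towards the box's back, its front edge 14 mm from the dot the other way.
- flap1 (a joint): Tilt of the near left flap, rad: 0 shut, positive = dot end down in the box, stop at 1.0 (fully open). A stiff axle holds it where left. Free, it moves at about 3 N on the dot (fingertip 8 mm down: over 0.15); blocked, it stops within 2 mm (below 0.06). A closed gripper pressed straight down over the dot to 36 mm below the box's top opens it to 0.85 or more.
- flap2_dot (a point): Centre of the black 16 mm dot on top of the near right blue flap (seen from the box's front), 85 mm above the bench when shut: the place to press. The flap is 66 mm long (box's x), 54 wide, 4 thick. Its level axle, along the box's y, lies 34 mm from the dot towards the box's back, its front edge 14 mm from the dot the other way.
- flap2 (a joint): Tilt of the near right flap, rad: 0 shut, positive = dot end down in the box, stop at 1.0 (fully open). A stiff axle holds it where left. Free, it moves at about 3 N on the dot (fingertip 8 mm down: over 0.15); blocked, it stops within 2 mm (below 0.06). A closed gripper pressed straight down over the dot to 36 mm below the box's top opens it to 0.85 or more.
- flap3_dot (a point): Centre of the black 16 mm dot on top of the far left blue flap (seen from the box's front), 85 mm above the bench when shut: the place to press. The flap is 66 mm long (box's x), 54 wide, 4 thick. Its level axle, along the box's y, lies 34 mm from the dot towards the box's back, its front edge 14 mm from the dot the other way.
- flap3 (a joint): Tilt of the far left flap, rad: 0 shut, positive = dot end down in the box, stop at 1.0 (fully open). A stiff axle holds it where left. Free, it moves at about 3 N on the dot (fingertip 8 mm down: over 0.15); blocked, it stops within 2 mm (below 0.06). A closed gripper pressed straight down over the dot to 36 mm below the box's top opens it to 0.85 or more.
- flap4_dot (a point): Centre of the black 16 mm dot on top of the far right blue flap (seen from the box's front), 85 mm above the bench when shut: the place to press. The flap is 66 mm long (box's x), 54 wide, 4 thick. Its level axle, along the box's y, lies 34 mm from the dot towards the box's back, its front edge 14 mm from the dot the other way.
- flap4 (a joint): Tilt of the far right flap, rad: 0 shut, positive = dot end down in the box, stop at 1.0 (fully open). A stiff axle holds it where left. Free, it moves at about 3 N on the dot (fingertip 8 mm down: over 0.15); blocked, it stops within 2 mm (below 0.06). A closed gripper pressed straight down over the dot to 36 mm below the box's top opens it to 0.85 or more.
- conical_flask: Bystander: empty glass conical flask, 64 mm wide, 112 mm high, behind the box. Origin: centre of its underside, z up.
- vial: Bystander: small glass vial with a black cap, 21 mm wide, 51 mm high, left of the box. Origin: centre of its underside, z up.

How it is judged:
On the way:
1. the free flap rocks under the fingers (((value of joint flap1 above 0.1 rad and contact force between the fingers and flap1 above 0.3 N) or (value of joint flap2 above 0.1 rad and contact force between the fingers and flap2 above 0.3 N) or (value of joint flap3 above 0.1 rad and contact force between the fingers and flap3 above 0.3 N) or (value of joint flap4 above 0.1 rad and contact force between the fingers and flap4 above 0.3 N))).
At the end, for the whole second after the job is handed in: one flap stands open by at least 0.8 rad (its stop is at 1.0), the other three are shut within 0.1 rad, and flask and vial stand upright, within 20 mm of where they were (((value of joint flap1 above 0.8 rad and value of joint each of flap2, flap3, flap4 below 0.1 rad) or (value of joint flap2 above 0.8 rad and value of joint each of flap1, flap3, flap4 below 0.1 rad) or (value of joint flap3 above 0.8 rad and value of joint each of flap1, flap2, flap4 below 0.1 rad) or (value of joint flap4 above 0.8 rad and value of joint each of flap1, flap2, flap3 below 0.1 rad)) and angle between each of conical_flask, vial's own z axis and vertical below 0.2 rad); the robot touches nothing.
It fails at once if the conical flask is shifted or lifted by more than 20 mm (distance of conical_flask from where it was at the start of the episode above 0.02 m).
It fails at once if the vial is shifted or lifted by more than 20 mm (distance of vial from where it was at the start of the episode above 0.02 m).
It fails at once if a flap is forced: pressed with more than 60 N (contact force between the arm and flap1 above 60 N or contact force between the arm and flap2 above 60 N or contact force between the arm and flap3 above 60 N or contact force between the arm and flap4 above 60 N).
It also fails if it takes over 48 s, if anything falls off the work surface, if the arm or the gripper's body presses on something with over 40 N, if the wrist force passes 120 N, or if a joint passes its speed limit or range.

## Working session

There is one attempt and no reset: what is moved stays moved. The work goes in short steps, each a Python script; the robot and the scene stay as the last script left them, time stands still between calls to the robot, and variables do not carry over. Pictures are saved under pics/ and viewed, about 8 in all and at most 12, crops included, and the job is handed in when it is done.

```bash
mkdir -p pics; cat > h.py <<'E'
import numpy as np, cv2
from scipy.spatial.transform import Rotation as R
from cell import r
def rot(q): return R.from_quat([q[1],q[2],q[3],q[0]]).as_matrix()
def grab(name):
    o=r.get_obs(); f=r.grab_frame(name)
    if name=="wrist":
        T=np.array(f["T_tool_cam"]); A=rot(o["ee_rot"]); f["R"]=A@T[:3,:3]; f["t"]=A@T[:3,3]+np.array(o["position"])
    else: f["R"]=rot(f["orientation"]); f["t"]=np.array(f["xyz"])
    fl=240/np.tan(np.radians(f["vfov"])/2); f["K"]=np.array([[fl,0,f["cx"]],[0,fl,f["cy"]],[0,0,1.]])
    return f
def rays(f,uv):
    p=cv2.undistortPoints(np.array(uv,float).reshape(-1,1,2),f["K"],np.array([f["k1"],0,0,0,0.])).reshape(-1,2)
    return np.c_[p,np.ones(len(p))]
def onplane(f,uv,z):
    d=rays(f,uv)@f["R"].T; return f["t"]+d*((z-f["t"][2])/d[:,2])[:,None]
def depth(f,uv):
    d=rays(f,uv); out=[]
    for (u,v),q in zip(uv,d):
        w=f["z_map"][int(v)-2:int(v)+3,int(u)-2:int(u)+3]; w=w[w>0]
        out.append(f["R"]@(q*np.median(w))+f["t"] if len(w) else [np.nan]*3)
    return np.array(out)
E
python3 - <<'E'
from h import *
for n in("top","side"):
    f=grab(n); cv2.imwrite(f"pics/{n}.png",f["img"]); print(n,f["t"],f["vfov"],f["k1"])
    np.savez(n,**{k:f[k] for k in("img","z_map","R","t","K","k1")})
print(r.get_obs())
E
```

```text
top [ 0.38031487 -0.30904551  0.93213946] 54.96868896532914 0.030206930848519605
side [0.51946241 0.41837262 0.49472857] 45.23733062775208 -0.16719419854886516
{'time_s': 0.1, 'joints': array([-1.44639909e+00,  3.13405986e-01,  1.49837406e+00,  5.99198625e-06,
        1.33097027e+00, -2.23397096e-01]), 'joint_vel': array([-0.00105753, -0.00145104, -0.00162969,  0.00040761, -0.0016251 ,
        0.00102649]), 'effort': array([ 2.83853893e-03, -4.12899148e+01, -2.60138941e+01, -1.99285764e-04,
        3.02004730e-03, -2.81957915e-05]), 'position': array([ 0.17889573, -0.49333901,  0.23078131]), 'ee_rot': array([-5.77979025e-04,  9.84917910e-01,  1.73021312e-01,  3.15467119e-05]), 'force': array([ 0.07142957, -0.80165065, -0.51653261]), 'moment': array([ 0.04633217, -0.0045834 , -0.01950142]), 'width': 0.08516952497741245}
```

View pics/top.png

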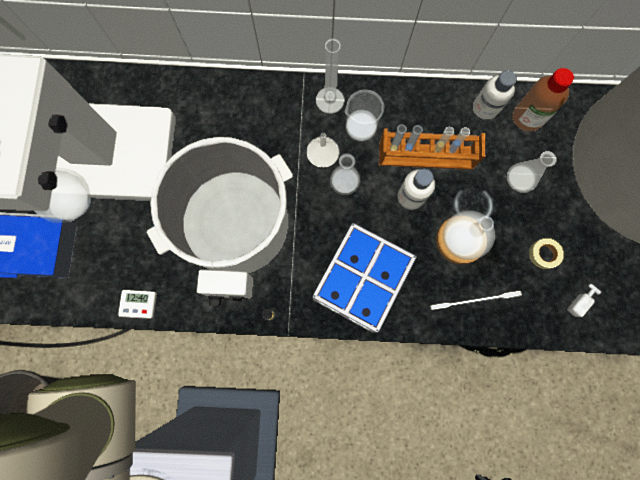

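View pics/side.png

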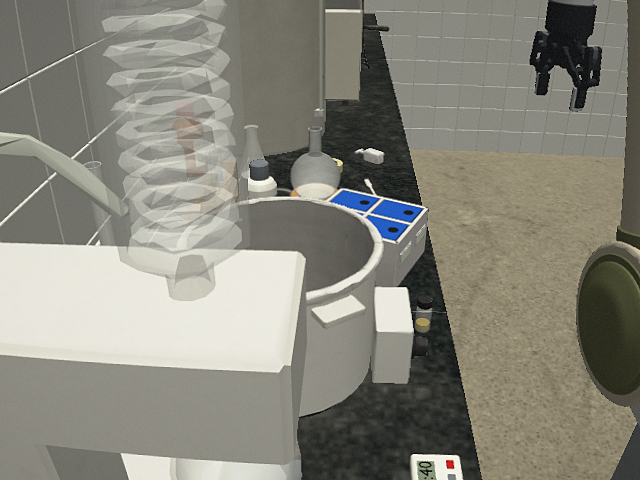

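The top view shows the box at about (365,277) with dots near (333,294), (367,312), (354,259) and (384,276). The flask is at about (345,175) and the small vial at (268,314). The side view shows three dots near (363,202), (408,211) and (391,230).

```bash
python3 - <<'E'
from h import *
F={n:dict(np.load(n+".npz")) for n in("top","side")}
def dots(f):
    hsv=cv2.cvtColor(f["img"],cv2.COLOR_BGR2HSV)
    b=cv2.inRange(hsv,(105,150,100),(125,255,255))
    if f is F["top"]: b[:,:300]=0
    b=cv2.morphologyEx(b,cv2.MORPH_OPEN,np.ones((2,2)))
    hull=cv2.morphologyEx(b,cv2.MORPH_CLOSE,np.ones((17,17)))
    d=cv2.inRange(hsv,(0,0,0),(180,255,75))&hull
    n,_,s,c=cv2.connectedComponentsWithStats(d)
    return [(c[i].round(1).tolist(),int(s[i,4])) for i in range(1,n) if s[i,4]>12]
for n in F:
    D=dots(F[n])
    for c,a in D: print(n,c,a,onplane(F[n],[c],.085).round(4)[0],depth(F[n],[c]).round(4)[0])
t=F["top"]
print("box corners top",onplane(t,[(353,225),(415,256),(376,331),(314,297)],.085).round(3).tolist())
for nm,p in dict(flaskbase=(345,180),vial=(268,314),bottle=(420,180),rflask=(484,222),pot=(245,285),potrim=(219,270)).items(): print(nm,depth(t,[p]).round(3)[0])
E
```

```text
top [354.0, 258.7] 40 [ 0.5168 -0.3694  0.085 ] [ 0.5169 -0.3694  0.0844]
top [384.8, 274.9] 40 [ 0.4895 -0.427   0.085 ] [ 0.4893 -0.4269  0.0863]
top [334.7, 294.9] 39 [ 0.4483 -0.3364  0.085 ] [ 0.4482 -0.3364  0.0861]
top [365.8, 311.8] 43 [ 0.4207 -0.3939  0.085 ] [ 0.4207 -0.3939  0.0852]
side [364.2, 202.0] 24 [ 0.4906 -0.4295  0.085 ] [ 0.4907 -0.4262  0.0866]
side [408.1, 212.2] 28 [ 0.4217 -0.3966  0.085 ] [ 0.4218 -0.3957  0.0854]
side [392.8, 229.4] 33 [ 0.4494 -0.3383  0.085 ] [ 0.4494 -0.3374  0.0855]
box corners top [[0.581, -0.365, 0.085], [0.528, -0.482, 0.085], [0.388, -0.413, 0.085], [0.443, -0.299, 0.085]]
flaskbase [ 0.678 -0.348  0.059]
vial [ 0.409 -0.214  0.051]
bottle [ 0.662 -0.482  0.126]
rflask [ 0.587 -0.595  0.132]
pot [ 0.458 -0.173  0.093]
potrim [ 0.482 -0.124  0.095]
```

```bash
python3 - <<'E'
from h import *
yaw=np.arctan2(-.4337,.901); q=[0,np.cos(yaw/2),np.sin(yaw/2),0]
r.gripper_to(0.0)
print(r.solve_ik([.44,-.37,.26],q))
r.goto([.44,-.37,.26],q)
r.dwell(.2); f=grab("wrist"); cv2.imwrite("pics/w1.png",f["img"])
print(np.round(f["T_tool_cam"],3).tolist())
hsv=cv2.cvtColor(f["img"],cv2.COLOR_BGR2HSV)
b=cv2.inRange(hsv,(105,150,80),(125,255,255)); hull=cv2.morphologyEx(b,cv2.MORPH_CLOSE,np.ones((61,61)))
n,_,s,c=cv2.connectedComponentsWithStats(cv2.inRange(hsv,(0,0,0),(180,255,75))&hull)
for i in range(1,n):
    if s[i,4]>150: print(c[i].round(),s[i],onplane(f,[c[i]],.085).round(4)[0],depth(f,[c[i]]).round(4)[0])
o=r.get_obs(); print(o["time_s"],o["position"],o["force"],o["width"],o["joints"])
E
```

```text
[-9.02897599e-01  4.06791773e-01  1.29113483e+00 -4.44089210e-16
  1.44366605e+00  1.11651862e+00]
[[0.001, -0.951, -0.308, 0.08], [1.0, 0.001, -0.001, 0.0], [0.001, -0.308, 0.951, -0.143], [0.0, 0.0, 0.0, 1.0]]
[272. 108.] [262  99  20  20 308] [ 0.5184 -0.3697  0.085 ] [ 0.5184 -0.3698  0.0856]
[355. 108.] [346  99  20  20 316] [ 0.4907 -0.4274  0.085 ] [ 0.4908 -0.4273  0.0856]
[275. 205.] [266 196  19  18 250] [ 0.4498 -0.3366  0.085 ] [ 0.4499 -0.3367  0.0855]
[353. 204.] [344 196  18  18 250] [ 0.4221 -0.3943  0.085 ] [ 0.4223 -0.3943  0.0856]
2.3333 [ 0.439539   -0.37046858  0.25998858] [-0.37401821  0.38425765 -0.0846903 ] 0.00013476333494621902 [-9.04045898e-01  4.06714986e-01  1.29127519e+00 -2.22507360e-05
  1.44365797e+00  1.11612803e+00]
```

View pics/w1.png

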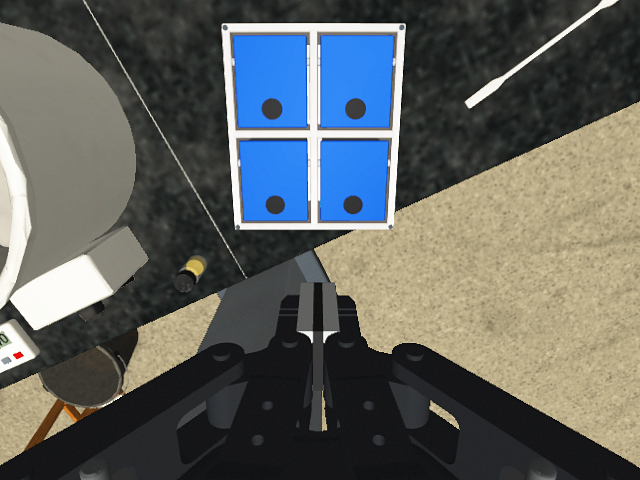

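The wrist view shows all four dots, near (272,108), (355,108), (275,205) and (353,204). They agree with the top view to 1–2 mm, and the jaws line up with the box. Next I probe.

```bash
cat > probe.py <<'E'
from h import *
yaw=np.arctan2(-.4337,.901); q=[0,np.cos(yaw/2),np.sin(yaw/2),0]; bx=np.array([np.cos(yaw),np.sin(yaw)])
P={2:(.4217,-.3941),1:(.4493,-.3366),3:(.5180,-.3696),4:(.4903,-.4272)}
first=True
for k,p in P.items():
    x,y=np.array(p)+.001*bx
    if first: r.goto([x,y,.115],q)
    else: r.servo_line([x,y,.115],feed=.12)
    first=False
    r.servo_line([x,y,.093],feed=.05); r.dwell(.2)
    f0=r.get_obs()["force"][2]
    hit=r.servo_line([x,y,.076],feed=.015,force_limit=9)
    o=r.get_obs(); print(k,hit,o["position"].round(4),round(o["force"][2]-f0,2),round(o["time_s"],2),flush=True)
    if not hit: print("free",k); break
    r.servo_line([x,y,.115],feed=.08)
E
python3 probe.py
```

```text
2 True [ 0.4226 -0.3945  0.0841] 5.44 4.46
1 True [ 0.4502 -0.337   0.0841] 6.05 7.17
3 True [ 0.5189 -0.37    0.0841] 5.21 9.97
4 False [ 0.4912 -0.4277  0.076 ] 3.1 13.28
free 4
```

Flap 4 gives way at about 3 N, while the other three stopped the finger within 1 mm. I push flap 4 open.

```bash
python3 - <<'E'
from h import *
x,y=.4912,-.4277
hit=r.servo_line([x,y,.085-.039],feed=.025,force_limit=25)
o=r.get_obs(); print(hit,o["position"].round(4),o["force"].round(2))
r.servo_line([x,y,.12],feed=.06)
r.servo_line([.44,-.37,.26],feed=.15); r.dwell(.3)
o=r.get_obs(); print(o["time_s"],o["force"].round(2))
f=grab("wrist"); cv2.imwrite("pics/w2.png",f["img"])
g=grab("top"); 
print(depth(f,[(272,108),(275,205),(353,204)]).round(4).tolist())
c=[(355,v) for v in range(45,128,8)]; print(depth(f,c).round(3).tolist())
E
```

```text
False [ 0.491  -0.4277  0.0481] [-8.53  7.01 20.  ]
17.525 [-0.29 -0.82  0.1 ]
[[0.5188, -0.369, 0.0842], [0.4495, -0.3355, 0.0846], [0.4225, -0.3938, 0.0844]]
[[0.531, -0.443, 0.098], [0.527, -0.441, 0.093], [0.522, -0.44, 0.086], [0.517, -0.438, 0.078], [0.512, -0.437, 0.07], [0.506, -0.435, 0.062], [0.5, -0.433, 0.053], [0.492, -0.433, 0.014], [0.486, -0.431, 0.014], [0.479, -0.428, 0.014], [0.475, -0.423, 0.042]]
```

View pics/w2.png

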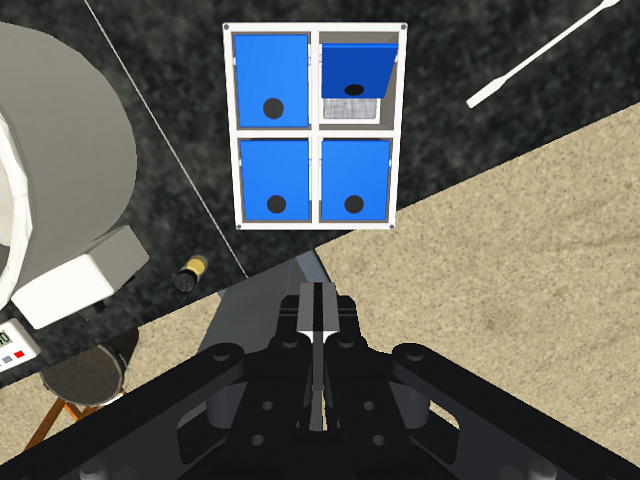

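The wrist picture shows the far right flap standing open, with its dot at about (354,90) and the pad visible below. The other three flaps are shut and the vial has not moved. The measured slope is about 0.94 rad, above the 0.8 needed.

```bash
python3 -c "
from h import *
t=grab('top'); print([depth(t,[p]).round(3)[0].tolist() for p in((345,180),(268,314))]); r.close_job()"
```

```text
[[0.678, -0.348, 0.059], [0.392, -0.27, 0.569]]
the job is handed in; nothing more can be done
```

The far right flap (flap 4) was the free one. I pushed it open, left it so and handed the job in.

- **Probing:** I pressed flaps 2, 1, 3 and 4 in that order, with a 9 N limit. The first three stopped the closed fingers about 1 mm down. Flap 4 gave way at about 3 N over 9 mm.
- **Opening:** I pressed straight down. The tip stopped 2 mm short of the commanded depth, at 37 mm below the box's top, with about 20 N upward, so the flap was probably at its stop. I then backed the arm out to 0.26 m. It took 17.5 s of the 48 s.
- **Final checks:**
  - Depth readings give flap 4 a tilt of about 0.94 rad.
  - The dots of the other three flaps are within 1 mm of shut height.
  - The flask's measured position is unchanged.
  - The vial looks the same in both wrist pictures, taken from the same place.
- **Check that failed:** The last top-camera reading of the vial hit the arm in front of it (z 0.569 m), so the vial's position rests on the wrist pictures alone.

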